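# Cramp a broken tablet with a spoked turnbuckle

### The job

Set the loose half of the broken tablet gently down into the joining cramp, square to the half already there with the broken faces towards each other, and let go of it. Then turn the spoked turnbuckle so that both padded cheeks draw in, close the break and squeeze the joint with about 45 N, feeling the turning force at the spokes: less than 25 N leaves it loose and more than 70 N would crush the edges, and never push the spokes harder than 25 N. Finish clear of everything, with the pot, lens and brush left where they stand.

Things in the scene. Friction and masses are not known exactly. Their poses are not given: they have to be found in the camera images.
- bed (a point): middle of the tablet's bed, on top of the cramp's plywood board (250 x 270 x 12 mm, lying on the table, board centre 70 mm along +x from here). Axes are the cramp's: x towards the turnbuckle, y along the turnbuckle's axis towards the left cheek, z up. The half already in the cramp lies on the +y side, its broken face 3 to 5 mm from the middle.
- slot (a point): where the loose half belongs: point on the board's top 27 mm in -y of the bed's middle, axes the cramp's. Under the loose half's centre it leaves a few mm free at the break and at the right pad. Grip the half by its 54 mm sides (across x); along y there is no room for fingers.
- hub (a point): middle of the turnbuckle, on its axis: 130 mm in +x of the bed's middle, 78 mm above the table; axes the cramp's, the turnbuckle lies along y. Steel body 22 mm diameter, 90 mm long; six steel spokes 8 mm thick, round ended, reach 55 mm from the axis, 60 degrees apart, in the x-z plane through this point. Threaded rods leave both ends to lugs 95 mm high at 90 to 104 mm.
- turn (a joint): turnbuckle angle, rad, up to 11. At 0 (and every 1.047) a spoke points straight up. It grows, and both cheeks close, as the upper spokes move in the cramp's +x. Turning takes a moment of 0.30 N m when slack plus 0.005 N m per newton of squeeze: 0.43 at 25 N, 0.53 at 45 N, 0.65 at 70 N. It stays as left up to about 60 N. At 55 mm 0.30 N m is 5.5 N.
- left_end (a point): locknut of the left threaded rod, 108 mm from the hub at turn 0; carries the left padded cheek (the right one mirrors it). Both ends draw in 2.5 mm per rad. Cork-faced pads on springs of 10 N/mm, 62 mm wide (x), 14 to 46 mm above the table; cheek tops 48 mm. At the start the pad faces stand somewhere between 49 and 55 mm from the bed's middle, not measured.
- half_in_center (a point): centre of the tablet half already lying in the cramp, terracotta, 54 (x) x 44 (y) x 32 mm high with a raised border on top on three sides, 0.15 kg; its axes are nearly the cramp's; broken face towards -y
- half_in_break (a point): centre of that half's broken face
- half_out_center (a point): centre of the loose tablet half lying on the table to the right of the cramp, terracotta, 54 (x) x 44 (y) x 32 mm high, 0.15 kg, 16 mm above its underside; broken face (without border) towards its +y
- half_out_break (a point): centre of the loose half's broken face, 22 mm in its own +y from its centre
- pot: terracotta bottle, 92 mm diameter, 122 mm high, standing on a 200 mm turntable; leave alone; origin under its centre
- lens: black lens tube, 68 mm diameter, 78 mm high, standing on the table; leave alone; origin under its centre
- brush: brush lying on the table beyond the cramp, to the left; leave alone
Not all that is in view belongs to the job. What is shaped like the part that bears half_out_center but green or pink is not meant.

How it is judged:
On the way, in this order (a step that is already met when the one before it is completed fails the run):
1. the loose half lies on the bed beside the other, square to it, and is let go (x of half_out_center in the frame of bed between -0.012 and 0.012 m and y of half_out_center in the frame of bed between -0.04 and -0.015 m and z of half_out_center in the frame of bed below 0.02 m and contact force between the fingers and half_out below 0.1 N and contact force between half_in and half_out below 15 N and y of half_out_break in the frame of bed above -0.014 m), for 0.2 s.
2. the turnbuckle has drawn the joint shut under a squeeze of more than 25 N (contact force between half_in and half_out above 25 N and distance between half_in_break and half_out_break below 0.008 m), for 0.2 s.
At the end, for the whole second after the job is handed in: both halves lie flat on the bed (centres within 4 mm of their resting height) with their broken faces together (face centres within 8 mm), squeezed with 25 to 70 N, and the turnbuckle is still (all of step 2 and contact force between half_in and half_out below 70 N and z of each of half_out_center, half_in_center in the frame of bed below 0.02 m and velocity of joint turn between -0.05 and 0.05 rad/s); the robot touches nothing.
It fails at once if the joint is squeezed with more than 70 N (contact force between half_in and half_out above 70 N).
It fails at once if the turnbuckle is pushed with more than 25 N (contact force between the fingers and turn above 25 N).
It fails at once if the loose half is dropped (contact force between anything else and half_out below 0.01 N and linear speed of half_out above 0.6 m/s).
It fails at once if the pot, lens or brush is disturbed (distance of any of pot, lens, brush from where it was at the start of the episode above 0.02 m).
It also fails if it takes over 72 s, if anything falls off the work surface, if the arm or the gripper's body presses on something with over 40 N, if the wrist force passes 120 N, or if a joint passes its speed limit or range.

### The arm

A 6-joint arm with a two-finger parallel gripper is mounted at the origin on the work surface. World frame = base frame: x ahead of the robot, y to its left, z up, the work surface at z = 0. Lengths are in m, angles in rad, forces in N, time in s.
With the tool pointing down it reaches from about 0.35 to 0.875 m from the base axis. Payload 15.5 kg.
Tool frame: the origin (TCP) lies on the front face of the gripper's body, between the roots of the fingers; the fingertips stand ahead of it and the grasp point (between the pads) lies 54 mm ahead of it (bot.nose_length is the z of the fingertips in the tool frame, in m); z points along the fingers, y is the direction in which the jaws open and shut (so a half turn about z gives the same grasp; the last joint's range is limited). The gripper opens to 85 mm and grips with 20 to 120 N. Pads are 22 mm wide; open, the fingers measure 114 mm over their backs; the gripper's body (76 mm by 85 mm) begins 54 mm behind the grasp point. The pads swing forward as they close: fully open they stand 13 mm farther back than shut.
Start: joints at [1.141, 0.494, 1.345, -0, 1.302, -0.096], TCP at [0.205, 0.591, 0.304] pointing down, gripper open.
Joint ranges: [-2.91, 2.91], [-0.82, 2.16], [0.22, 2.67], [-1.22, 4.37], [0.12, 2.79], [-3.08, 3.08]. Speed limits (rad/s): [1.89, 1.89, 2.57, 3.01, 3.01, 3.01].

### API

Orientations are given as [roll, pitch, yaw] about the fixed x, y, z axes, in that order (R = Rz(yaw) Ry(pitch) Rx(roll)).
In Python, from rig import bot gives the robot as it stands.
- The arm moves only by the shell command python3 -m jog 'ROWS' [FORCE]. ROWS is JSON, a list that holds one entry, the list of rows, each a list of 7 numbers: the turn, a rotation vector about the tool's x, y, z in degrees, then the shift along the tool's x, y, z in mm, then the opening, from -1 (shut) to 1 (fully open). A call has 1 to 20 rows; each row shifts and turns the pose as measured when the row begins, along the tool's axes as they then stand; what a row does not reach is not made up. A row lasts 1/12 s, in which the tool goes at most 41.7 mm and 7.16 degrees, less where a joint would pass 70% of its speed; a pose out of reach is approached as far as the arm can. A call with a gripper value outside its range is refused whole. The fingers move at their own pace and stop on an object; FORCE is the grip in N (left out, the last holds). Time passes only in rows, so rows that do not move let the fingers close. It gives the time, the measured TCP pose, the force and the opening at its end, in the units of the state.
- bot.sense(): the state, without advancing time (a new reading comes with each control period).
- bot.grab_frame(name): name is "scene" or "top" or "wrist"; returns a dict with "frame" (384x512x3 uint8, blue, green, red), "z_map" (384x512 float32, m along the optical axis (not along the pixel's ray), 0 where there is no reading), "camera_matrix" (3x3 intrinsics, pixels), "world_from_camera" (4x4, takes a point from camera to world coordinates). Camera axes: x right, y down, z forward; pixel columns grow to the right and rows downward; lengths in m; the calibration is good to about 2 mm. A picture is of the moment at which its call begins.
- bot.close_job(): hands the job in, once; it reports no verdict.
The state is a dict: "clock": time; "qpos": joint angles; "qvel": joint speeds; "tau": joint torques, N m; "tcp_pos": TCP position; "tool_rot": TCP orientation; "contact_force": force on the tool from outside, world axes, zero at the start; "torque": the same for the moment, N m; "grip_width": finger opening in m.
Only numpy, scipy, OpenCV 4.12 (cv2) and the standard library are available. Lean on these libraries where they do the work, as an engineer would, in place of code of your own. Each camera call takes 0.05 s, during which the arm holds its last target.

## Working session

There is one attempt and no reset: what is moved stays moved. The work goes in short steps, Python scripts to look and compute and a shell command to move; the robot and the scene stay as the last step left them, time stands still between calls to the robot, and variables do not carry over. Pictures are saved under pics/ and viewed, and the job is handed in when it is done.

```bash
ls; mkdir -p pics; python3 - <<'E'
from rig import bot
import cv2
s=bot.sense()
print(s, bot.nose_length)
for n in("scene","top","wrist"):
    f=bot.grab_frame(n); cv2.imwrite(f"pics/{n}0.png",f["frame"])
    print(n,f["camera_matrix"].round(1).tolist(),f["world_from_camera"].round(3).tolist())
E
```

```text
pics
{'clock': 0.0, 'qpos': array([ 1.14150844e+00,  4.94188936e-01,  1.34612685e+00, -7.99023839e-06,
        1.30246772e+00, -9.55286650e-02]), 'qvel': array([-1.45317537e-03, -3.48352889e-05, -1.45001725e-03, -1.81576921e-03,
        7.86295164e-04,  1.73828536e-03]), 'tau': array([ 1.83324337e-03, -8.82168245e+01, -3.83883584e+01,  1.35995769e-06,
        1.00061920e-02,  1.32236775e-05]), 'tcp_pos': array([0.20465488, 0.59026702, 0.30329806]), 'tool_rot': array([-3.14040650e+00, -1.05920714e-04,  2.80783549e+00]), 'contact_force': array([ 0.33182231, -0.59365195, -0.33388466]), 'torque': array([-0.03507202, -0.01391951, -0.01508315]), 'grip_width': 0.08525234118320443} 0.0726
scene [[370.6, 0.0, 250.2], [0.0, 370.6, 194.6], [0.0, 0.0, 1.0]] [[-0.318, 0.595, -0.738, 1.382], [0.948, 0.182, -0.261, 0.336], [-0.021, -0.782, -0.622, 0.742], [0.0, 0.0, 0.0, 1.0]]
top [[400.8, 0.0, 257.5], [0.0, 400.8, 184.9], [0.0, 0.0, 1.0]] [[0.029, -0.998, 0.062, 0.488], [-1.0, -0.029, 0.006, 0.027], [-0.004, -0.062, -0.998, 1.457], [0.0, 0.0, 0.0, 1.0]]
wrist [[266.6, 0.0, 253.7], [0.0, 266.6, 190.4], [0.0, 0.0, 1.0]] [[0.328, 0.897, 0.296, 0.127], [0.945, -0.311, -0.105, 0.617], [-0.002, 0.314, -0.949, 0.375], [0.0, 0.0, 0.0, 1.0]]
```

View pics/top0.png

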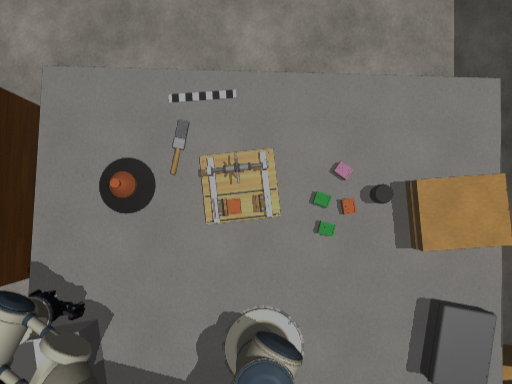

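View pics/scene0.png

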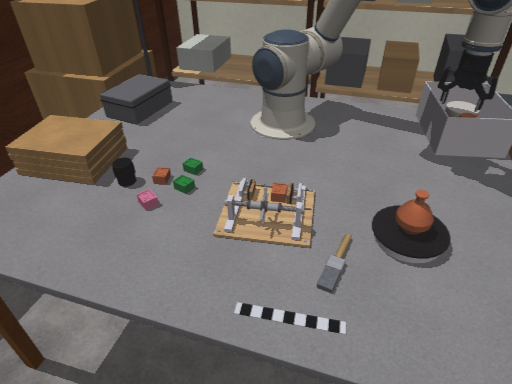

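View pics/wrist0.png

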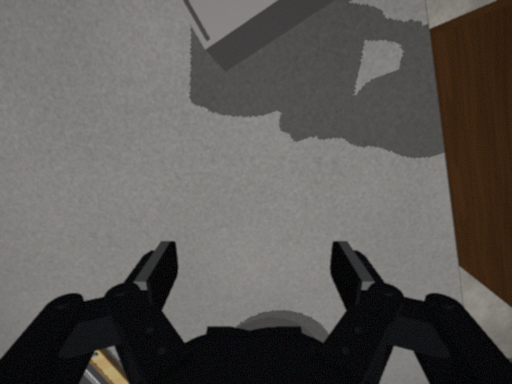

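Top view: cramp at about (240,186) with the turnbuckle at (236,168). The candidates shaped like the half are terracotta at (348,206), green at (322,199) and (327,229), and pink at (343,170). Only the terracotta one fits the description. Next, crops to confirm.

```bash
cat > h.py <<'E'
import numpy as np, cv2
from rig import bot
def ray(f,u,v):
    K=f["camera_matrix"];T=f["world_from_camera"]
    d=T[:3,:3]@np.linalg.solve(K,[u,v,1.0]); return T[:3,3],d
def onz(f,u,v,z):
    o,d=ray(f,u,v); return o+d*(z-o[2])/d[2]
def dep(f,u,v):
    o,d=ray(f,u,v); return o+d*float(f["z_map"][int(round(v)),int(round(u))])
def two(f1,p1,f2,p2):
    o1,d1=ray(f1,*p1);o2,d2=ray(f2,*p2);d1=d1/np.linalg.norm(d1);d2=d2/np.linalg.norm(d2)
    t=np.linalg.lstsq(np.stack([d1,-d2],1),o2-o1,rcond=None)[0]
    a=o1+d1*t[0];b=o2+d2*t[1];return (a+b)/2,np.linalg.norm(a-b)
def proj(f,p):
    T=np.linalg.inv(f["world_from_camera"]);c=T[:3,:3]@np.asarray(p)+T[:3,3];q=f["camera_matrix"]@c;return q[:2]/q[2]
def mask(f,lo,hi):
    return cv2.inRange(cv2.cvtColor(f["frame"],cv2.COLOR_BGR2HSV),lo,hi)
E
python3 - <<'E'
from h import *
for n,(x0,y0,x1,y1) in dict(top=(190,140,400,245),scene=(100,140,330,260)).items():
    f=bot.grab_frame(n); im=f["frame"]
    c=cv2.resize(im[y0:y1,x0:x1],None,fx=3.4,fy=3.4,interpolation=cv2.INTER_CUBIC); cv2.imwrite(f"pics/{n}_crop.png",c)
    m=mask(f,(3,130,60),(12,255,255))
    for k in cv2.findContours(m,cv2.RETR_EXTERNAL,cv2.CHAIN_APPROX_NONE)[0]:
        if cv2.contourArea(k)>30:
            r=cv2.minAreaRect(k);u,v=r[0]
            print(n,r,dep(f,u,v).round(4))
E
```

```text
top ((233.5, 206.0), (14.0, 13.0), 90.0) [0.4983 0.1176 0.0408]
top ((348.4999694824219, 205.5), (14.631509780883789, 12.329923629760742), 80.53767395019531) [ 0.512  -0.2899  0.0315]
top ((122.10002899169922, 184.30001831054688), (26.385601043701172, 26.385601043701172), 26.56505012512207) [0.5589 0.4849 0.1283]
scene ((417.943115234375, 214.024658203125), (35.732364654541016, 41.53740310668945), 48.179832458496094) [0.5903 0.5014 0.1158]
scene ((278.3699645996094, 191.91000366210938), (14.566400527954102, 18.10193634033203), 8.130102157592773) [0.5155 0.1212 0.043 ]
scene ((160.1799774169922, 175.239990234375), (14.283557891845703, 16.54629898071289), 8.130102157592773) [ 0.5247 -0.284   0.0278]
scene ((469.07586669921875, 114.7859878540039), (16.093597412109375, 3.4308056831359863), 3.5763344764709473) [-0.0618  0.6916  0.1032]
```

```bash
sleep 1; ls pics
```

```text
scene0.png
scene_crop.png
top0.png
top_crop.png
wrist0.png
```

View pics/top_crop.png

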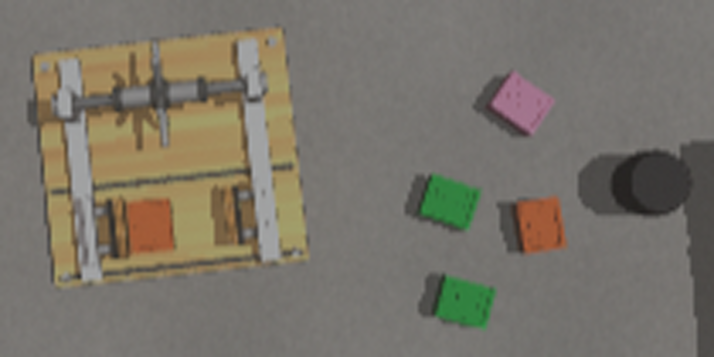

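View pics/scene_crop.png

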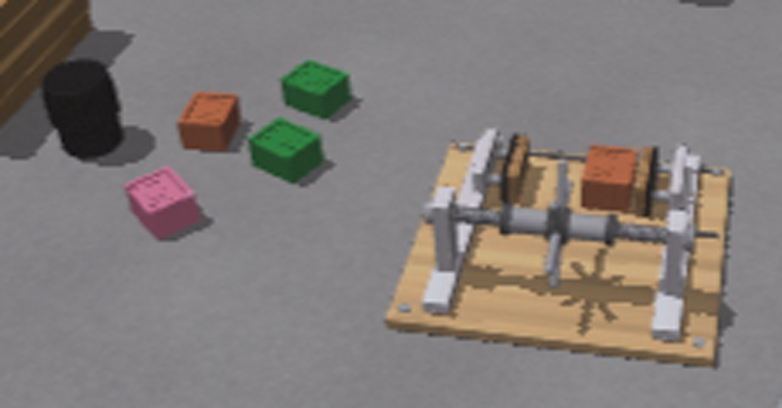

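The crops confirm it: the terracotta piece at top (348,206) / scene (160,175) is the loose half. The half already in the cramp shows at top (233,206), on the left (+y) side. Next I turn to yaw 90° and look at the cramp with the wrist camera.

```bash
python3 -m jog '[[[0,0,7.1,0,0,0,1],[0,0,7.1,0,0,0,1],[0,0,7.1,0,0,0,1],[0,0,7.1,0,0,0,1],[0,0,7.1,0,0,0,1],[0,0,7.1,0,0,0,1],[0,0,7.1,0,0,0,1],[0,0,7.1,0,0,0,1],[0,0,7.1,0,0,0,1],[0,0,7.1,0,0,0,1]]]'
```

```text
clock: 1.08
tcp_pos: [0.2045, 0.5898, 0.3023]
tool_rot: [-3.14, 0.003, 1.557]
contact_force: [0.6, -0.2, 0.1]
grip_width: 0.0852
```

```bash
python3 -m jog '[[[0,0,0,-34,20,0,1],[0,0,0,-34,20,0,1],[0,0,0,-34,20,0,1],[0,0,0,-34,20,0,1],[0,0,0,-34,20,0,1],[0,0,0,-34,20,0,1],[0,0,0,-34,20,0,1],[0,0,0,-34,20,0,1],[0,0,0,-34,20,0,1],[0,0,0,-34,20,0,1],[0,0,0,-34,20,0,1],[0,0,0,-34,20,0,1],[0,0,0,-34,20,0,1],[0,0,0,-34,20,0,1],[0,0,0,-34,15,0,1],[0,0,0,0,0,0,1]]]'
python3 - <<'E'
from h import *
f=bot.grab_frame("wrist"); cv2.imwrite("pics/w1.png",f["frame"]);np.save("w1.npy",f,allow_pickle=True)
print(bot.sense()["tcp_pos"],f["world_from_camera"][:3,3])
E
```

```text
clock: 2.42
tcp_pos: [0.496, 0.0495, 0.3024]
tool_rot: [3.138, 0.001, 1.549]
contact_force: [-0.2, 0.5, 0.5]
grip_width: 0.0855
[0.49497433 0.05145829 0.3022845 ] [0.49589756 0.13061576 0.37399259]
```

View pics/w1.png

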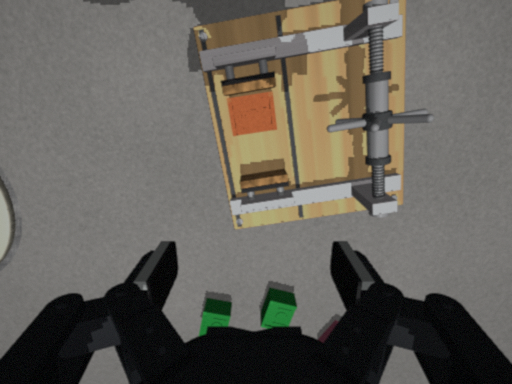

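Wrist view: half in the cramp at (252,113), left pad at (249,85), right pad at (265,181), hub at (377,120), and the board's near corners at (195,28) and (237,227). I'll measure these, then go over the loose half.

```bash
python3 - <<'E'
from h import *
f=np.load("w1.npy",allow_pickle=True).item()
im=f["frame"]
m=mask(f,(3,150,80),(11,255,255))
for k in cv2.findContours(m,cv2.RETR_EXTERNAL,cv2.CHAIN_APPROX_NONE)[0]:
    if cv2.contourArea(k)>300:
        b=cv2.boxPoints(cv2.minAreaRect(k)); P=np.array([onz(f,u,v,.044) for u,v in b]); print(b.round(1).tolist(),P[:,:2].round(4).tolist(),[round(float(np.linalg.norm(P[i]-P[i-1])),4) for i in range(4)],P.mean(0).round(4))
        print('depth z',[round(float(dep(f,u,v)[2]),4) for u,v in [(245,110),(255,115),(262,118)]])
for u,v in [(249,86),(265,182),(377,120),(377,100),(377,140),(345,125),(410,118),(300,120),(330,60),(240,215),(270,55)]: print((u,v),dep(f,u,v).round(4))
c=cv2.resize(im[0:240,180:440],None,fx=2.5,fy=2.5,interpolation=cv2.INTER_CUBIC);cv2.imwrite("pics/w1c.png",c)
E
python3 -m jog '[[[0,0,0,-36,0,0,1],[0,0,0,-36,0,0,1],[0,0,0,-36,0,0,1],[0,0,0,-36,0,0,1],[0,0,0,-36,0,0,1],[0,0,0,-36,0,0,1],[0,0,0,-36,0,0,1],[0,0,0,-36,0,0,1],[0,0,0,-36,0,0,1],[0,0,0,-10,5,0,1],[0,0,0,0,0,0,1]]]'
python3 - <<'E'
from h import *
f=bot.grab_frame("wrist"); cv2.imwrite("pics/w2.png",f["frame"]);np.save("w2.npy",f,allow_pickle=True)
E
```

```text
[[226.89999389648438, 97.9000015258789], [271.29998779296875, 91.0], [277.1000061035156, 128.3000030517578], [232.6999969482422, 135.1999969482422]] [[0.4662, 0.1357], [0.5181, 0.1422], [0.525, 0.0997], [0.4709, 0.0927]] [0.0434, 0.0523, 0.0431, 0.0546] [0.495  0.1176 0.044 ]
depth z [0.0435, 0.0449, 0.0437]
(249, 86) [0.4924 0.148  0.0461]
(265, 182) [0.5096 0.033  0.0468]
(377, 120) [0.6173 0.1111 0.1054]
(377, 100) [0.622  0.1296 0.0896]
(377, 140) [0.627  0.0893 0.0895]
(345, 125) [0.5931 0.1053 0.0855]
(410, 118) [0.6449 0.1127 0.1131]
(300, 120) [0.5575 0.1068 0.0146]
(330, 60) [0.5923 0.1773 0.0132]
(240, 215) [ 0.4738 -0.0268  0.0131]
(270, 55) [0.5163 0.1789 0.0503]
clock: 3.38
tcp_pos: [0.4921, -0.2884, 0.3013]
tool_rot: [3.139, -0.003, 1.557]
contact_force: [0.2, 0.5, 0.4]
grip_width: 0.0855
```

View pics/w2.png

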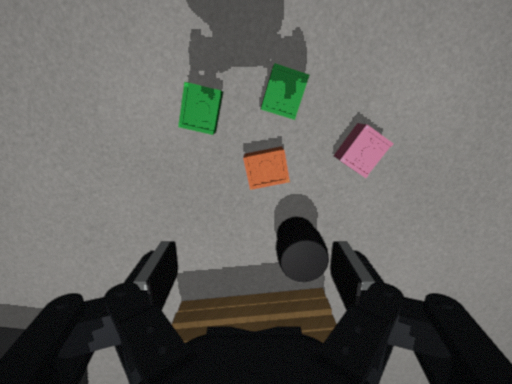

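View pics/w1c.png

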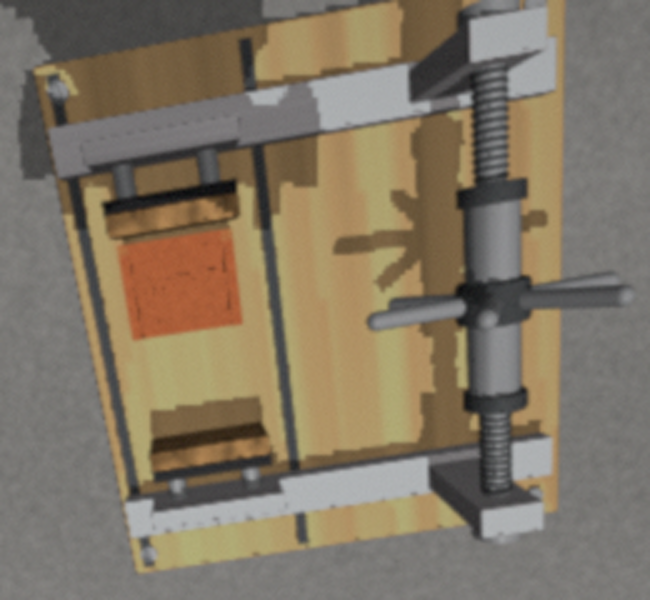

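```bash
python3 - <<'E'
from h import *
f=np.load("w2.npy",allow_pickle=True).item()
im=f["frame"]
m=mask(f,(3,150,80),(14,255,255))
for k in cv2.findContours(m,cv2.RETR_EXTERNAL,cv2.CHAIN_APPROX_NONE)[0]:
    if cv2.contourArea(k)>300:
        b=cv2.boxPoints(cv2.minAreaRect(k));a=cv2.approxPolyDP(k,4,True)[:,0].tolist();print(a)
        P=np.array([onz(f,u,v,.032) for u,v in b]); print(b.round(1).tolist(),P[:,:2].round(4).tolist(),[round(float(np.linalg.norm(P[i]-P[i-1])),4) for i in range(4)],P.mean(0).round(4))
for u,v in [(255,170),(266,165),(280,172),(266,183)]: print((u,v),dep(f,u,v).round(4))
c=cv2.resize(im[125:200,225:305],None,fx=8,fy=8,interpolation=cv2.INTER_CUBIC);cv2.imwrite("pics/w2c.png",c)
g=np.load("w1.npy",allow_pickle=True).item()
def L(a,b,z):
    A=onz(g,*a,z);B=onz(g,*b,z);d=B-A;print(A.round(4),B.round(4),np.degrees(np.arctan2(d[1],d[0])).round(2))
s=lambda x,y:(x/2.5+180,y/2.5)
L(s(75,180),s(130,495),.012);L(s(260,145),s(302,540),.012)
L(s(40,72),s(140,570),.012)
L(s(140,573),s(555,510),.012)
L(s(490,70),s(495,410),.089)
E
```

```text
[[282, 149], [244, 157], [251, 188], [287, 180]]
[[243.39999389648438, 155.89999389648438], [282.79998779296875, 148.0], [289.29998779296875, 180.6999969482422], [249.89999389648438, 188.60000610351562]] [[0.4782, -0.2723], [0.5289, -0.2628], [0.5385, -0.3065], [0.4858, -0.3167]] [0.0451, 0.0516, 0.0447, 0.0537] [ 0.5079 -0.2896  0.032 ]
(255, 170) [ 0.493  -0.2909  0.033 ]
(266, 165) [ 0.5073 -0.2843  0.0338]
(280, 172) [ 0.5259 -0.2943  0.0321]
(266, 183) [ 0.5074 -0.3088  0.0333]
[0.4439 0.1672 0.012 ] [ 4.632e-01 -3.000e-04  1.200e-02] -83.43
[0.5359 0.181  0.012 ] [ 0.5635 -0.0311  0.012 ] -82.59
[0.4308 0.2147 0.012 ] [ 0.4669 -0.0483  0.012 ] -82.19
[ 0.4668 -0.0503  0.012 ] [ 0.7106 -0.0157  0.012 ] 8.07
[0.6135 0.1938 0.089 ] [0.6315 0.0631 0.089 ] -82.13
```

View pics/w2c.png

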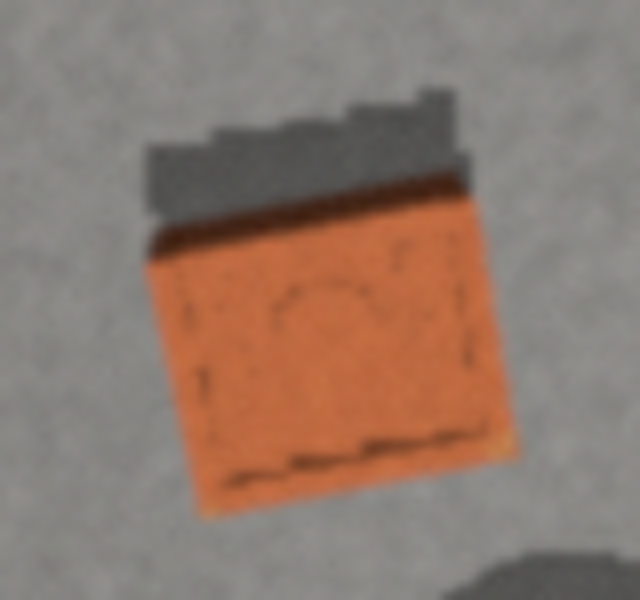

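Crop: the border lines run along the left, right and bottom edges of the loose half, so its broken face points up in the image (+y). Next, a depth profile of the bed in cramp coordinates, and a two-view height check.

```bash
python3 - <<'E'
from h import *
g=np.load("w1.npy",allow_pickle=True).item()
f=np.load("w2.npy",allow_pickle=True).item()
t=bot.grab_frame("top")
def cen(F,box):
    m=mask(F,(3,140,80),(14,255,255));M=np.zeros_like(m);x0,y0,x1,y1=box;M[y0:y1,x0:x1]=m[y0:y1,x0:x1];q=cv2.moments(M,True);return q["m10"]/q["m00"],q["m01"]/q["m00"]
print('out',two(f,cen(f,(235,140,300,195)),t,cen(t,(335,190,362,222))))
print('in',two(g,cen(g,(220,85,285,140)),t,cen(t,(220,195,245,218))))
a=np.radians(7.7);R=np.array([[np.cos(a),np.sin(a)],[-np.sin(a),np.cos(a)]]);bed=np.array([.5013,.0905])
v,u=np.mgrid[0:384,0:512];K=g["camera_matrix"];T=g["world_from_camera"];z=g["z_map"]
P=np.stack([(u-K[0,2])/K[0,0]*z,(v-K[1,2])/K[1,1]*z,z],-1)@T[:3,:3].T+T[:3,3]
L=(P[...,:2]-bed)@R.T
s=(abs(L[...,0])<.012)&(abs(L[...,1])<.09)
y=L[...,1][s];zz=P[...,2][s]
for i in range(-90,90,2):
    k=(y*1000>=i)&(y*1000<i+2)
    if k.any(): print(i,(np.percentile(zz[k],[10,50,90])*1000).round(0),end='; ')
print()
# hub & spokes
s=(abs(L[...,0]-.13)<.06)&(abs(L[...,1])<.012)&(P[...,2]>.05)
print(np.c_[L[s]*1000,P[s][:,2]*1000].round(0)[np.argsort(-P[s][:,2])][:8].tolist())
s=(abs(L[...,0]-.13)<.03)&(abs(abs(L[...,1])-.025)<.012)&(P[...,2]>.075)
print(np.c_[L[s]*1000,P[s][:,2]*1000].mean(0), np.percentile(P[s][:,2],95))
E
```

```text
out (array([ 0.5124958 , -0.31105616, -0.06133297]), np.float64(0.0010904156352471617))
in (array([0.49631367, 0.11758266, 0.0345084 ]), np.float64(0.002912251594505071))
-90 [49. 50. 51.]; -88 [49. 50. 51.]; -86 [49. 50. 51.]; -84 [15. 34. 48.]; -82 [13. 14. 15.]; -80 [13. 14. 15.]; -70 [46. 46. 46.]; -68 [46. 47. 48.]; -66 [47. 47. 48.]; -64 [46. 47. 48.]; -62 [46. 47. 48.]; -60 [46. 47. 48.]; -58 [47. 48. 48.]; -56 [47. 47. 48.]; -54 [14. 46. 48.]; -52 [14. 29. 45.]; -50 [13. 14. 15.]; -48 [13. 14. 15.]; -46 [13. 14. 15.]; -44 [13. 14. 15.]; -42 [13. 14. 15.]; -40 [13. 14. 15.]; -38 [13. 14. 15.]; -36 [13. 14. 15.]; -34 [ 13. 307. 311.]; -32 [305. 312. 319.]; -30 [309. 316. 322.]; -28 [310. 318. 323.]; -26 [316. 321. 325.]; -24 [323. 327. 329.]; -22 [325. 328. 330.]; -20 [13. 14. 15.]; -18 [13. 14. 15.]; -16 [13. 14. 15.]; -14 [13. 14. 15.]; -12 [13. 14. 15.]; -10 [13. 14. 15.]; -8 [13. 14. 15.]; -6 [13. 14. 14.]; -4 [13. 14. 15.]; -2 [13. 14. 15.]; 0 [13. 14. 15.]; 4 [42. 44. 45.]; 6 [43. 44. 45.]; 8 [43. 44. 45.]; 10 [43. 44. 44.]; 12 [43. 44. 45.]; 14 [43. 44. 45.]; 16 [43. 44.
[... 171 characters left out ...]
 [43. 44. 45.]; 38 [43. 44. 45.]; 40 [374. 374. 374.]; 42 [43. 43. 44.]; 44 [44. 45. 46.]; 46 [45. 46. 46.]; 48 [45. 46. 46.]; 50 [13. 14. 15.]; 52 [13. 29. 47.]; 54 [46. 47. 48.]; 56 [46. 47. 48.]; 58 [46. 47. 49.]; 60 [46. 47. 48.]; 62 [46. 47. 48.]; 64 [46. 47. 48.]; 66 [46. 47. 48.]; 68 [46. 47. 48.]; 72 [13. 14. 15.]; 74 [13. 14. 15.]; 76 [13. 13. 14.]; 78 [13. 13. 15.]; 80 [12. 14. 14.]; 82 [12. 14. 15.]; 84 [18. 40. 50.]; 86 [48. 50. 50.]; 88 [49. 49. 50.]; 
[[106.0, 0.0, 131.0], [104.0, 2.0, 130.0], [103.0, -0.0, 130.0], [104.0, 1.0, 130.0], [105.0, 0.0, 130.0], [106.0, 3.0, 130.0], [104.0, 2.0, 130.0], [103.0, 1.0, 130.0]]
[125.2717633    1.92414277  87.58012585] 0.09101167517466933
```

```bash
python3 -c "
from h import *
f=np.load('w2.npy',allow_pickle=True).item();t=bot.grab_frame('top');print(two(f,(266.2,168.4),t,(348.5,205.5)))"
python3 -m jog '[[[0,0,-6,0,0,0,1],[0,0,-6,0,0,0,1],[0,0,0,-5,15,30,1],[0,0,0,0,0,35,1],[0,0,0,0,0,35,1],[0,0,0,0,0,35,1],[0,0,0,0,0,25,1],[0,0,0,0,0,0,1]]]'
python3 - <<'E'
from h import *
f=bot.grab_frame("wrist"); cv2.imwrite("pics/w3.png",f["frame"]);np.save("w3.npy",f,allow_pickle=True)
s=bot.sense();print(s["tcp_pos"],s["tool_rot"],s["contact_force"])
E
```

```text
(array([ 0.51353121, -0.31585467, -0.08227646]), np.float64(0.0015941764168313998))
clock: 4.2
tcp_pos: [0.5109, -0.2714, 0.1402]
tool_rot: [3.134, -0.001, 1.794]
contact_force: [-1.6, -0.2, -0.7]
grip_width: 0.0854
[ 0.5113536  -0.27162838  0.14222805] [ 3.13319405e+00 -1.59427195e-04  1.79430915e+00] [-0.64709311  0.24120114  0.85301188]
```

View pics/w3.png

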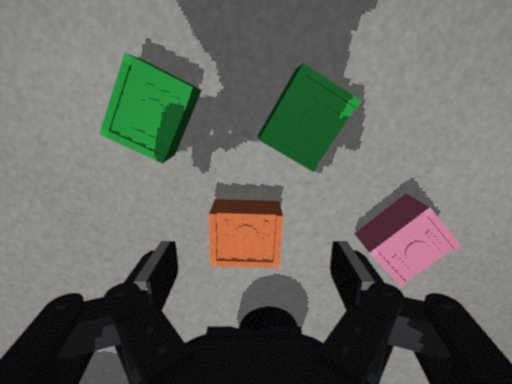

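Wrist view: orange half at (247,233), square in the image and between the fingers, with the lens just below it at (272,330). The two-view height didn't come out right, so I'll re-measure from w3 with a settled arm.

```bash
cat >> h.py <<'E'
def half(f,z,box=None):
    m=mask(f,(3,150,110),(14,255,255))
    if box: M=np.zeros_like(m);x0,y0,x1,y1=box;M[y0:y1,x0:x1]=m[y0:y1,x0:x1];m=M
    k=max(cv2.findContours(m,cv2.RETR_EXTERNAL,cv2.CHAIN_APPROX_NONE)[0],key=cv2.contourArea)
    c,wh,a=cv2.minAreaRect(k);b=cv2.boxPoints((c,wh,a))
    P=np.array([onz(f,u,v,z) for u,v in b]);i=np.argsort(b[:,1]) ; up=P[i[:2]];lo=P[i[2:]]
    up=up[np.argsort(up[:,0])];lo=lo[np.argsort(lo[:,0])]
    e=[np.degrees(np.arctan2(*(q[1]-q[0])[[1,0]])).round(1) for q in(up,lo)]
    return dict(c=P.mean(0).round(4),px=c,ang=e,w=[np.linalg.norm(up[1]-up[0]).round(4),np.linalg.norm(lo[1]-lo[0]).round(4)],d=np.linalg.norm(up.mean(0)-lo.mean(0)).round(4))
E
python3 - <<'E'
from h import *
f=np.load("w3.npy",allow_pickle=True).item();g=np.load("w2.npy",allow_pickle=True).item()
a=half(f,.032);b=half(g,.032);print(a);print(b)
print(two(f,a['px'],g,b['px']),dep(f,*a['px']))
for F in(f,g):print(F["world_from_camera"].round(4).tolist())
t=bot.grab_frame("top");print(onz(t,348.5,205.5,.032),onz(t,233.5,206,.044))
s=bot.sense();print(s["tcp_pos"],s["tool_rot"],s["clock"])
E
```

```text
{'c': array([ 0.508 , -0.2903,  0.032 ]), 'px': (245.26329040527344, 239.31100463867188), 'ang': [np.float64(10.7), np.float64(10.4)], 'w': [np.float64(0.0527), np.float64(0.0565)], 'd': np.float64(0.0451)}
{'c': array([ 0.5079, -0.29  ,  0.032 ]), 'px': (266.4230651855469, 168.6154022216797), 'ang': [np.float64(10.5), np.float64(11.0)], 'w': [np.float64(0.0516), np.float64(0.0537)], 'd': np.float64(0.0441)}
(array([ 0.50787998, -0.28955782,  0.03188016]), np.float64(0.00021449897396859236)) [ 0.50767301 -0.28899341  0.03295531]
[[0.9753, 0.2073, 0.0764, 0.4909], [0.2208, -0.9267, -0.3041, -0.1925], [0.0077, 0.3134, -0.9496, 0.2119], [0.0, 0.0, 0.0, 1.0]]
[[0.9999, -0.0147, -0.0015, 0.4914], [-0.0144, -0.9502, -0.3113, -0.2076], [0.0031, 0.3113, -0.9503, 0.3731], [0.0, 0.0, 0.0, 1.0]]
[ 0.5119632  -0.28975995  0.032     ] [0.49825922 0.117397   0.044     ]
[ 0.51222445 -0.27272832  0.14411102] [3.13108067e+00 2.22269046e-03 1.79395398e+00] 4.3
```

```bash
python3 -m jog '[[[0.6,0,2.2,-16,-7,0,1],[0,0,0,0,0,0,1],[0,0,0,0,0,0,1],[0,0,0,0,0,0,1]]]'; python3 -c "
from h import *
s=bot.sense();print(s['tcp_pos'],s['tool_rot'],s['clock'])"
```

```text
clock: 4.63
tcp_pos: [0.5114, -0.2916, 0.1516]
tool_rot: [3.136, 0.009, 1.753]
contact_force: [0.5, 0.0, 0.1]
grip_width: 0.0856
[ 0.51138839 -0.29155872  0.15160719] [3.13625566 0.00881777 1.7533638 ] 4.6333
```

```bash
python3 -m jog '[[[0,0,0,2,-3,25,1],[0,0,0,0,0,25,1],[0,0,0,0,0,0,1],[0,0,0,0,0,0,1]]]'; python3 -m jog '[[[0,0,0,0,0,0,1]]]'
```

```text
clock: 4.97
tcp_pos: [0.5109, -0.2927, 0.1063]
tool_rot: [3.129, 0.016, 1.752]
contact_force: [0.2, 0.1, 0.0]
grip_width: 0.0852
clock: 5.05
tcp_pos: [0.511, -0.2928, 0.1073]
tool_rot: [3.129, 0.016, 1.752]
contact_force: [-0.5, 1.1, -0.4]
grip_width: 0.0852
```

```bash
python3 -m jog '[[[0.7,0.9,0,3,-3,10,1],[0,0,0,0,0,18,1],[0,0,0,0,0,0,1],[0,0,0,0,0,0,1]]]'
```

```text
clock: 5.38
tcp_pos: [0.5089, -0.2913, 0.0822]
tool_rot: [3.139, 0.002, 1.752]
contact_force: [-0.3, 0.2, -0.2]
grip_width: 0.0855
```

```bash
python3 -m jog '[[[0,0,0,1,-1,8,1],[0,0,0,0,0,0,1],[0,0,0,0,0,0,0.3],[0,0,0,0,0,0,0],[0,0,0,0,0,0,-0.3],[0,0,0,0,0,0,-0.3],[0,0,0,0,0,0,-0.3],[0,0,0,0,0,0,-0.3]]]' 30
```

```text
clock: 6.05
tcp_pos: [0.5083, -0.2908, 0.0763]
tool_rot: [3.138, 0.003, 1.752]
contact_force: [-0.3, 0.5, -1.3]
grip_width: 0.0537
```

```bash
python3 -m jog '[[[0,0,0,0,0,-10,-0.3],[0,0,0,0,0,-25,-0.3],[0,0,0,0,0,-30,-0.3],[0,0,0,0,0,-30,-0.3],[0,0,2.7,0,0,-30,-0.3],[0,0,0,0,0,-30,-0.3],[0,0,0,0,0,0,-0.3]]]'; python3 -m jog '[[[0,0,0,20,3,0,-0.3],[0,0,0,30,4,0,-0.3],[0,0,0,30,4,0,-0.3],[0,0,0,30,4,0,-0.3],[0,0,0,30,4,0,-0.3],[0,0,0,30,4,0,-0.3],[0,0,0,30,4,0,-0.3],[0,0,0,30,4,0,-0.3],[0,0,0,30,4,0,-0.3],[0,0,0,30,4,0,-0.3],[0,0,0,20,4,0,-0.3],[0,0,0,10,1,0,-0.3],[0,0,0,0,0,0,-0.3],[0,0,0,0,0,0,-0.3]]]'
python3 - <<'E'
from h import *
f=bot.grab_frame("wrist"); cv2.imwrite("pics/w4.png",f["frame"]);np.save("w4.npy",f,allow_pickle=True)
s=bot.sense();print(s["tcp_pos"],s["tool_rot"],s["contact_force"],s["grip_width"])
E
```

```text
clock: 6.63
tcp_pos: [0.5063, -0.2895, 0.2402]
tool_rot: [3.141, -0.0, 1.703]
contact_force: [1.6, -0.1, -0.9]
grip_width: 0.0534
clock: 7.8
tcp_pos: [0.5055, 0.0461, 0.2472]
tool_rot: [3.133, 0.007, 1.702]
contact_force: [-0.2, -0.1, -1.4]
grip_width: 0.0536
[0.5054944  0.04583488 0.24716123] [3.13264303 0.00679314 1.70172143] [ 0.21340802  0.05490799 -1.20420469] 0.053459471653045376
```

View pics/w4.png

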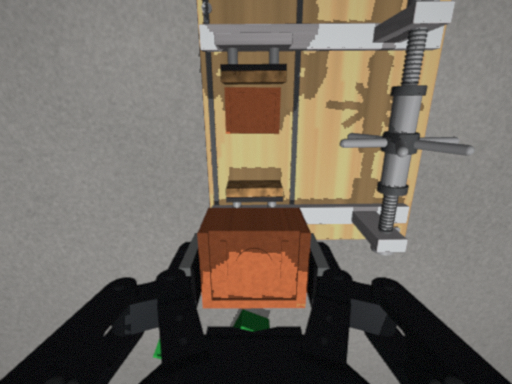

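Wrist view: the half is held, with its broken face pointing up in the image. Half-in at (252,110), right pad at (255,187), left pad at (253,74). I'll re-measure the cramp from this second view.

```bash
python3 - <<'E'
from h import *
f=np.load("w4.npy",allow_pickle=True).item();g=np.load("w1.npy",allow_pickle=True).item()
def corners(F,box):
    m=mask(F,(2,120,50),(11,255,255));M=np.zeros_like(m);x0,y0,x1,y1=box;M[y0:y1,x0:x1]=m[y0:y1,x0:x1]
    k=max(cv2.findContours(M,cv2.RETR_EXTERNAL,cv2.CHAIN_APPROX_NONE)[0],key=cv2.contourArea)
    return cv2.minAreaRect(k)
rf=corners(f,(222,86,284,138));rg=corners(g,(220,88,285,140));print(rf,rg)
b=cv2.boxPoints(rf);print(np.array([onz(f,u,v,.044) for u,v in b])[:,:2].round(4).tolist())
print(two(f,rf[0],g,rg[0]))
a=np.radians(7.7);R=np.array([[np.cos(a),np.sin(a)],[-np.sin(a),np.cos(a)]]);bed=np.array([.5013,.0905])
v,u=np.mgrid[0:384,0:512];K=f["camera_matrix"];T=f["world_from_camera"];z=f["z_map"]
P=np.stack([(u-K[0,2])/K[0,0]*z,(v-K[1,2])/K[1,1]*z,z],-1)@T[:3,:3].T+T[:3,3]
L=(P[...,:2]-bed)@R.T
for x0 in(-.02,0,.02):
  s=(abs(L[...,0]-x0)<.006)&(P[...,2]<.06)&(abs(L[...,1])<.1)
  y=L[...,1][s]*1000;zz=P[...,2][s]
  hi=y[(zz>.040)]
  print(x0,'edges',np.sort(hi)[np.r_[True,np.diff(np.sort(hi))>2.5]].round(1), 'ends',np.sort(hi)[np.r_[np.diff(np.sort(hi))>2.5,True]].round(1))
for y0 in(.02,.035):
  s=(abs(L[...,1]-y0)<.006)&(P[...,2]<.06)&(abs(L[...,0])<.05)&(P[...,2]>.038);print('x range half_in',L[...,0][s].min(),L[...,0][s].max())
# held half
s=(P[...,2]>.14)&(P[...,2]<.24)&(mask(f,(2,120,50),(14,255,255))>0)&(v>200);print(np.percentile(P[s][:,2],[1,20,50,80,99]).round(4)); t=s&(P[...,2]>np.percentile(P[s][:,2],50)-.003)
print(L[t].min(0),L[t].max(0))
# spokes
s=(abs(L[...,0]-.13)<.06)&(abs(L[...,1])<.012)&(P[...,2]>.05)&(P[...,2]<.15)
q=np.c_[L[s]*1000,P[s][:,2]*1000]; 
for x in range(70,190,8):
  k=(q[:,0]>=x)&(q[:,0]<x+8)
  if k.any():print(x,q[k,2].max().round(0),end='; ')
E
```

```text
((252.5, 109.5), (45.0, 55.0), 90.0) ((251.91000366210938, 113.13511657714844), (38.082183837890625, 44.960147857666016), 81.67434692382812)
[[0.4663, 0.1354], [0.5187, 0.1423], [0.5256, 0.1004], [0.4704, 0.0932]]
(array([0.49497894, 0.11903985, 0.06909735]), np.float64(0.0002228715678425708))
-0.02 edges [-68.    5.6  53.4  83.9] ends [-51.5  49.2  69.   93.8]
0 edges [-67.1   5.5  53.4  84. ] ends [-51.5  49.1  69.   93.9]
0.02 edges [-67.3   5.4  53.3  84.2] ends [-51.1  48.9  68.9  93.9]
x range half_in -0.02977159632084843 0.023985960168803694
x range half_in -0.02922926221169198 0.024323478747266977
[0.1753 0.2013 0.2033 0.2046 0.2061]
[-0.03015382 -0.06671583] [ 0.02488976 -0.02153518]
70 88.0; 78 88.0; 86 88.0; 94 126.0; 102 130.0; 110 120.0; 118 102.0; 126 97.0; 134 108.0; 142 120.0; 150 127.0; 158 126.0; 166 82.0; 174 82.0; 182 79.0;
```

```bash
python3 -m jog '[[[0.5,0.4,0,20,0,0,-0.3],[0,0,0,0,0,25,-0.3],[0,0,0,0,0,30,-0.3],[0,0,0,0,0,30,-0.3],[0,0,0,0,0,25,-0.3],[0,0,0,0,0,0,-0.3],[0,0,0,0,0,0,-0.3],[0,0,0,0,0,0,-0.3]]]'; python3 -c "
from h import *
s=bot.sense();p=s['tcp_pos'];a=np.radians(7.7);d=p[:2]-[.5013,.0905]
print(d[0]*np.cos(a)+d[1]*np.sin(a),-d[0]*np.sin(a)+d[1]*np.cos(a))"
```

```text
clock: 8.52
tcp_pos: [0.506, 0.0574, 0.1363]
tool_rot: [3.136, 0.002, 1.693]
contact_force: [-0.9, 0.4, -2.0]
grip_width: 0.0533
0.00026811802677302946 -0.03345692396748346
```

```bash
cat >> h.py <<'E'
def loc():
    s=bot.sense();p=s['tcp_pos'];a=np.radians(7.7);d=p[:2]-[.5013,.0905];r=s['tool_rot']
    print('bed xyz mm',((d[0]*np.cos(a)+d[1]*np.sin(a))*1e3).round(1),((-d[0]*np.sin(a)+d[1]*np.cos(a))*1e3).round(1),(p[2]*1e3).round(1),'rpy',np.degrees(r).round(2),'F',s['contact_force'].round(1),'w',round(float(s['grip_width'])*1e3,1),'t',round(s['clock'],2))
E
python3 -m jog '[[[0.3,0.1,-0.7,10,-2,0,-0.3],[0,0,0,0,0,12,-0.3],[0,0,0,0,0,12,-0.3],[0,0,0,0,0,0,-0.3],[0,0,0,0,0,0,-0.3],[0,0,0,0,0,0,-0.3]]]'>/dev/null; python3 -c "
from h import *
loc()"
```

```text
bed xyz mm 1.7 -22.8 119.9 rpy [1.7939e+02 4.0000e-02 9.7740e+01] F [-0.2  0.5 -2. ] w 53.6 t 9.02
```

```bash
python3 -m jog '[[[0.6,0,0,0,-4,8,-0.3],[0,0,0,0,0,8,-0.3],[0,0,0,0,0,6,-0.3],[0,0,0,0,0,0,-0.3],[0,0,0,0,0,0,-0.3]]]'>/dev/null; python3 -c "
from h import *
loc()
f=bot.grab_frame('wrist'); cv2.imwrite('pics/w5.png',f['frame'])"
```

```text
bed xyz mm -1.7 -22.7 98.0 rpy [1.7988e+02 6.0000e-02 9.7760e+01] F [-0.   0.2 -2. ] w 53.7 t 9.43
```

View pics/w5.png

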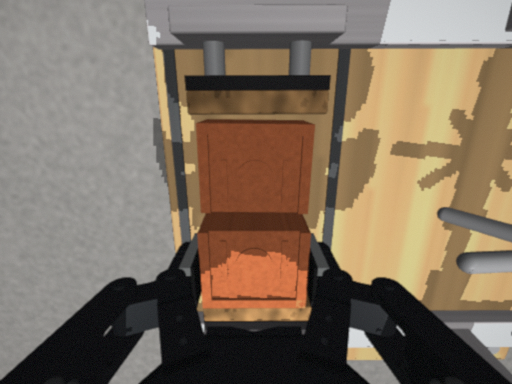

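Wrist view: the held half at (255,258) is square to and in line with half-in at (255,167), and it stands in front of the right pad (255,313). I'll lower it gently.

```bash
python3 -m jog '[[[0,0,0,0,0,3,-0.3],[0,0,0,0,0,3,-0.3],[0,0,0,0,0,2,-0.3],[0,0,0,0,0,0,-0.3],[0,0,0,0,0,0,-0.3]]]'>/dev/null; python3 -c "
from h import *
loc()"
```

```text
bed xyz mm -1.6 -22.8 89.2 rpy [1.7987e+02 6.0000e-02 9.7760e+01] F [-0.5 -0.6 -1.8] w 53.2 t 9.9
```

```bash
python3 -m jog '[[[0,0,0,0,0,1,-0.3],[0,0,0,0,0,1,-0.3],[0,0,0,0,0,0,-0.3]]]'>/dev/null; python3 -c "
from h import *
loc()"
```

```text
bed xyz mm -1.5 -22.7 87.9 rpy [1.7983e+02 6.0000e-02 9.7760e+01] F [ 0.8 -0.4 -1.4] w 53.8 t 10.15
```

```bash
python3 -m jog '[[[0,0,0,0,0,1.5,-0.3],[0,0,0,0,0,1,-0.3]]]'>/dev/null; python3 -c "
from h import *
loc()"
```

```text
bed xyz mm -1.5 -22.7 87.3 rpy [1.7976e+02 7.0000e-02 9.7760e+01] F [-5.4 -0.8 29.5] w 53.7 t 10.32
```

Contact: 29 N upward. I'll ease off a little and open the fingers.

```bash
python3 -m jog '[[[0,0,0,0,0,-0.5,-0.3],[0,0,0,0,0,0,-0.1],[0,0,0,0,0,0,0.1],[0,0,0,0,0,0,0.3],[0,0,0,0,0,0,0.6],[0,0,0,0,0,0,1],[0,0,0,0,0,0,1],[0,0,0,0,0,0,1]]]' ; python3 -c "
from h import *
loc()"
```

```text
clock: 10.98
tcp_pos: [0.5033, 0.0678, 0.0881]
tool_rot: [3.136, 0.001, 1.706]
contact_force: [0.1, -0.1, -0.0]
grip_width: 0.0855
bed xyz mm -1.1 -22.7 88.1 rpy [1.7968e+02 8.0000e-02 9.7760e+01] F [ 0.1 -0.1 -0. ] w 85.5 t 10.98
```

```bash
python3 -m jog '[[[0,0,0,0,0,-15,1],[0,0,0,0,0,-30,1],[0,0,0,0,0,-30,1],[0,0,0,0,0,-30,1],[0,0,0,0,0,-30,1],[0,0,0,0,0,-20,1],[0,0,0,0,0,0,1],[0,0,0,0,0,0,1]]]' ; python3 -c "
from h import *
loc()
f=bot.grab_frame('wrist'); cv2.imwrite('pics/w6.png',f['frame']);np.save('w6.npy',f,allow_pickle=True)"
```

```text
clock: 11.65
tcp_pos: [0.5015, 0.0679, 0.2491]
tool_rot: [3.14, 0.001, 1.706]
contact_force: [-0.8, 0.2, -0.4]
grip_width: 0.0854
bed xyz mm -2.8 -22.5 249.1 rpy [1.7988e+02 6.0000e-02 9.7750e+01] F [-0.8  0.2 -0.4] w 85.4 t 11.65
```

View pics/w6.png

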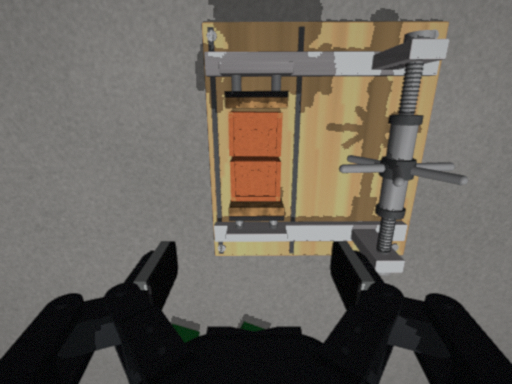

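Wrist view: both halves lie square in the bed at (255,135) and (256,180), with a visible gap between them, the fingers are clear, and the turnbuckle is at (400,170). Next I turn 90°, shut the fingers and go behind the upper spokes.

```bash
python3 - <<'E'
from h import *
f=np.load("w6.npy",allow_pickle=True).item()
a=np.radians(7.7);R=np.array([[np.cos(a),np.sin(a)],[-np.sin(a),np.cos(a)]]);bed=np.array([.5013,.0905])
v,u=np.mgrid[0:384,0:512];K=f["camera_matrix"];T=f["world_from_camera"];z=f["z_map"]
P=np.stack([(u-K[0,2])/K[0,0]*z,(v-K[1,2])/K[1,1]*z,z],-1)@T[:3,:3].T+T[:3,3]
L=(P[...,:2]-bed)@R.T
s=(abs(L[...,0])<.012)&(P[...,2]<.06)&(abs(L[...,1])<.1)
y=L[...,1][s]*1000;zz=P[...,2][s];hi=np.sort(y[zz>.040])
print(hi[np.r_[True,np.diff(hi)>1.5]].round(1),hi[np.r_[np.diff(hi)>1.5,True]].round(1))
s=(abs(L[...,1]+.025)<.03)&(P[...,2]<.06)&(P[...,2]>.038)&(mask(f,(2,120,50),(14,255,255))>0);print(np.percentile(L[s],[0.5,99.5],axis=0),np.median(P[s][:,2]))
s=(abs(L[...,0]-.13)<.065)&(abs(L[...,1])<.012)&(P[...,2]>.05)&(P[...,2]<.15)
q=np.c_[L[s]*1000,P[s][:,2]*1000]
for x in range(70,190,5):
  k=(q[:,0]>=x)&(q[:,0]<x+5)
  if k.any():print(x,q[k,2].max().round(0),q[k][np.argmax(q[k,2]),1].round(0),end='; ')
E
python3 -m jog '[[[0,0,-7.1,0,0,0,-1],[0,0,-7.1,0,0,0,-1],[0,0,-7.1,0,0,0,-1],[0,0,-7.1,0,0,0,-1],[0,0,-7.1,0,0,0,-1],[0,0,-7.1,0,0,0,-1],[0,0,-7.1,0,0,0,-1],[0,0,-7.1,0,0,0,-1],[0,0,-7.1,0,0,0,-1],[0,0,-7.1,0,0,0,-1],[0,0,-7,0,0,0,-1],[0,0,-7,0,0,0,-1],[0,0,-3,0,0,0,-1],[0,0,0,0,0,0,-1]]]'
python3 -c "
from h import *
loc()"
```

```text
[-92.9 -67.4 -44.4   5.7  54.   84.1] [-81.7 -51.4  -0.2  49.3  68.8  94. ]
[[-0.02896096 -0.04984735]
 [ 0.02417638 -0.0002796 ]] 0.044322117273095096
70 87.0 3.0; 75 88.0 2.0; 80 88.0 2.0; 85 88.0 2.0; 90 87.0 1.0; 95 87.0 1.0; 100 130.0 1.0; 105 131.0 1.0; 110 125.0 4.0; 115 110.0 5.0; 120 102.0 3.0; 125 96.0 0.0; 130 97.0 2.0; 135 104.0 2.0; 140 113.0 1.0; 145 120.0 1.0; 150 128.0 3.0; 155 127.0 2.0; 160 82.0 0.0; 165 82.0 1.0; 170 82.0 0.0; 175 82.0 1.0; 180 80.0 1.0; clock: 12.87
tcp_pos: [0.4945, 0.0675, 0.2298]
tool_rot: [3.139, -0.027, -3.013]
contact_force: [0.2, -0.2, -0.1]
grip_width: 0.0001
bed xyz mm -9.8 -21.8 229.8 rpy [ 179.87   -1.56 -172.65] F [ 0.2 -0.2 -0.1] w 0.1 t 12.87
```

```bash
python3 -m jog '[[[0.1,-1.6,-0.3,-31,7,0,-1],[0,0,0,-31,7,0,-1],[0,0,0,-25,7,0,-1],[0,0,0,0,0,0,-1],[0,0,0,0,0,0,-1]]]'
python3 -c "
from h import *
loc()
f=bot.grab_frame('wrist'); cv2.imwrite('pics/w7.png',f['frame']);np.save('w7.npy',f,allow_pickle=True)"
```

```text
clock: 13.28
tcp_pos: [0.5784, 0.1007, 0.2225]
tool_rot: [3.14, -0.008, -3.02]
contact_force: [-0.7, 0.1, -0.8]
grip_width: -0.0004
bed xyz mm 77.8 -0.2 222.5 rpy [ 179.92   -0.48 -173.03] F [-0.7  0.1 -0.8] w -0.4 t 13.28
```

View pics/w7.png

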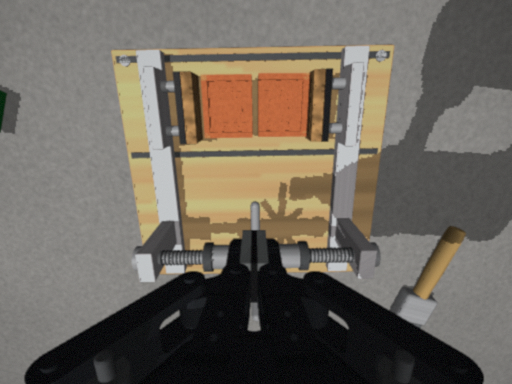

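Wrist view: closed fingers at (255,250) are centred on the spoke plane (spoke tip at (255,207)). The pads are at (190,108) and (320,105), with the halves between them. Descending to spoke height.

```bash
python3 -m jog '[[[0,-0.4,-0.7,0,0,14,-1],[0,0,0,0,0,14,-1],[0,0,0,0,0,4,-1],[0,0,0,0,0,0,-1],[0,0,0,0,0,0,-1]]]' >/dev/null
python3 -c "
from h import *
loc()"
```

```text
bed xyz mm 74.1 -0.9 188.1 rpy [ 179.91   -0.31 -172.63] F [-0.2  0.1  0.1] w -0.1 t 13.75
```

```bash
python3 -m jog '[[[0,0,0,-6,0,0,-1],[0,0,0,-5,0,0,-1],[0,0,0,-3,0,0,-1],[0,0,0,-3,0,0,-1],[0,0,0,-3,0,0,-1]]]' >/dev/null
python3 -c "
from h import *
loc()"; python3 -m jog '[[[0,0,0,-3,0,0,-1],[0,0,0,-3,0,0,-1],[0,0,0,-3,0,0,-1]]]' >/dev/null
python3 -c "
from h import *
loc()"
```

```text
bed xyz mm 95.3 -1.2 190.2 rpy [ 179.91   -0.29 -172.7 ] F [-11.4   1.4   7. ] w -0.0 t 14.17
bed xyz mm 102.1 -0.7 190.3 rpy [ 179.87   -0.73 -172.69] F [-8.8  0.5  5.8] w -0.0 t 14.42
```

```bash
python3 -m jog '[[[0,-0.5,0,-4,0,0,-1],[0,0,0,-4,0,0,-1],[0,0,0,-4,0,0,-1]]]' >/dev/null
python3 -c "
from h import *
loc()"; python3 -m jog '[[[0,0,0,-4,0,0,-1],[0,0,0,-4,0,0,-1],[0,0,0,-4,0,0,-1]]]' >/dev/null
python3 -c "
from h import *
loc()"
```

```text
bed xyz mm 112.0 -0.2 190.3 rpy [ 179.83   -0.61 -172.67] F [-6.9 -0.   5.3] w -0.2 t 14.67
bed xyz mm 122.5 0.0 190.4 rpy [ 179.82   -0.95 -172.65] F [-6.  -2.1  4.1] w -0.2 t 14.92
```

```bash
python3 -m jog '[[[0,-0.6,0,-4,0,1,-1],[0,0,0,-4,0,1,-1],[0,0,0,-4,0,1,-1],[0,0,0,-4,0,1,-1],[0,0,0,-3,0,1,-1]]]' >/dev/null
python3 -c "
from h import *
loc()
f=bot.grab_frame('wrist'); cv2.imwrite('pics/w8.png',f['frame']);np.save('w8.npy',f,allow_pickle=True)"
```

```text
bed xyz mm 139.8 0.2 185.7 rpy [ 179.82   -0.8  -172.63] F [-6.6 -1.5  3.6] w 0.0 t 15.33
```

View pics/w8.png

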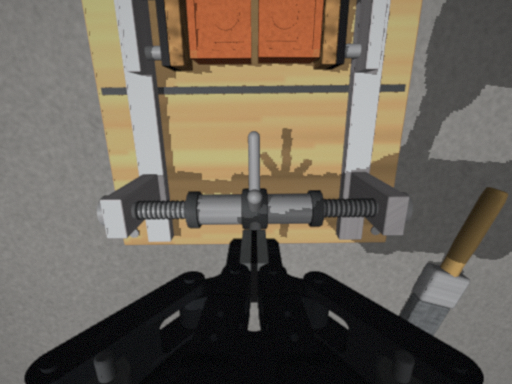

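Wrist view: the finger is pushing the spoke just past the hub (255,205), and the next spoke tip follows at (253,137). That was a stroke of about 62° with forces up to about 13 N. Now lift, go back and start the second stroke.

```bash
python3 -m jog '[[[0,-0.8,-0.4,3,0,0,-1],[0,0,0,3,0,-18,-1],[0,0,0,0,0,-18,-1],[0,0,0,25,0,0,-1],[0,0,0,30,0,0,-1],[0,0,0,0,0,10,-1],[0,0,0,0,0,12,-1],[0,0,0,0,0,0,-1],[0,0,0,0,0,0,-1]]]' >/dev/null
python3 -c "
from h import *
loc()"
```

```text
bed xyz mm 78.2 0.1 202.0 rpy [ 179.83    0.59 -172.07] F [ 0.3 -0.3  0.5] w -0.0 t 16.13
```

```bash
python3 -m jog '[[[0,0.6,-0.2,0,0,10,-1],[0,0,0,-4,0,8,-1],[0,0,0,-4,0,1,-1],[0,0,0,-3,0,0,-1],[0,0,0,-3,0,0,-1]]]' >/dev/null
python3 -c "
from h import *
loc()"
```

```text
bed xyz mm 94.0 0.3 181.6 rpy [ 1.7983e+02 -9.0000e-02 -1.7182e+02] F [-10.1  -1.    6.4] w -0.1 t 16.55
```

```bash
python3 -m jog '[[[0,0,0.3,-4,0,-1.7,-1],[0,0,0.3,-4,0,-1.3,-1],[0,0,0,-4,0,-1,-1]]]' >/dev/null
python3 -c "
from h import *
loc()"; python3 -m jog '[[[0,-0.5,0,-4,0,-0.7,-1],[0,0,0,-4,0,-0.4,-1],[0,0,0,-4,0,0,-1]]]' >/dev/null
python3 -c "
from h import *
loc()"; python3 -m jog '[[[0,-0.5,0,-4,0,0,-1],[0,0,0,-4,0,0,-1],[0,0,0,-4,0,0,-1],[0,-0.4,0,-4,0,0.5,-1],[0,0,0,-4,0,0.5,-1],[0,0,0,-4,0,0.5,-1]]]' >/dev/null
python3 -c "
from h import *
loc()"
```

```text
bed xyz mm 104.0 0.6 184.5 rpy [ 179.82   -0.62 -172.43] F [-8.5 -1.6  5.9] w -0.1 t 16.8
bed xyz mm 115.0 0.7 185.6 rpy [ 179.81   -0.45 -172.42] F [-6.9 -0.6  4.7] w 0.3 t 17.05
bed xyz mm 135.9 0.9 183.1 rpy [ 179.8    -0.38 -172.39] F [-8.2 -1.8  0.6] w -0.3 t 17.55
```

```bash
python3 -m jog '[[[0,-0.4,0,3,0,0,-1],[0,0,0,3,0,-18,-1],[0,0,0,0,0,-18,-1],[0,0,0,25,0,0,-1],[0,0,0,30,0,0,-1],[0,0,0,0,0,14,-1],[0,0,0,0,0,14,-1],[0,0,0,0,0,0,-1]]]' >/dev/null
python3 -c "
from h import *
loc()"
```

```text
bed xyz mm 75.0 0.9 193.1 rpy [ 179.81    0.48 -172.38] F [-0.4  1.5 -0.2] w 0.0 t 18.22
```

```bash
python3 -m jog '[[[0,0.4,0,-5,0,6,-1],[0,0,0,-5,0,4,-1],[0,0,0,-4,0,0,-1],[0,0,0,-3,0,0,-1],[0,0,0,-3,0,0,-1]]]' >/dev/null
python3 -c "
from h import *
loc()"; python3 -m jog '[[[0,0,0,-4,0,-1.7,-1],[0,0,0,-4,0,-1.7,-1],[0,0,0,-4,0,-1,-1]]]' >/dev/null
python3 -c "
from h import *
loc()"; python3 -m jog '[[[0,-0.5,0,-4,0,-0.7,-1],[0,0,0,-4,0,-0.4,-1],[0,0,0,-4,0,0,-1]]]' >/dev/null
python3 -c "
from h import *
loc()"
```

```text
bed xyz mm 96.2 1.0 183.4 rpy [ 1.7981e+02 -1.6000e-01 -1.7237e+02] F [-10.1  -2.5   6. ] w -0.0 t 18.63
bed xyz mm 107.5 1.0 187.3 rpy [ 179.81   -0.58 -172.36] F [-7.  -2.3  2.4] w 0.1 t 18.88
bed xyz mm 119.7 1.1 188.7 rpy [ 179.81   -0.35 -172.35] F [-6.5 -0.9  3.4] w 0.2 t 19.13
```

```bash
python3 -m jog '[[[0,-0.5,0,-4,0,0.5,-1],[0,0,0,-4,0,1,-1],[0,-0.4,0,-4,0,1,-1],[0,0,0,-4,0,1,-1],[0,0,0,-3,0,1,-1]]]' >/dev/null
python3 -c "
from h import *
loc()
f=bot.grab_frame('wrist'); cv2.imwrite('pics/w9.png',f['frame']);np.save('w9.npy',f,allow_pickle=True)"
```

```text
bed xyz mm 138.8 1.2 184.6 rpy [ 1.7980e+02  8.0000e-02 -1.7233e+02] F [-7.1 -1.9  1.9] w -0.2 t 19.55
```

View pics/w9.png

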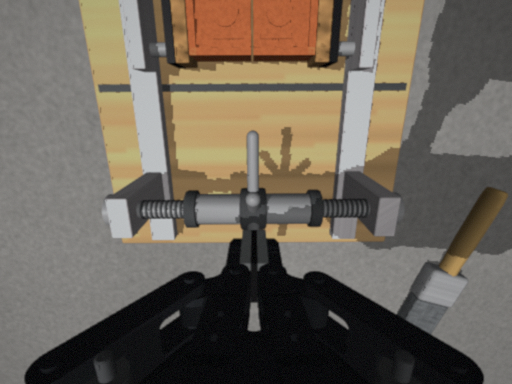

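Wrist view: the break at (252,25) is almost shut and the pads are close to the halves. I'll lift and measure the remaining gaps.

```bash
python3 -m jog '[[[0,0,0,3,0,0,-1],[0,0,0,3,0,-18,-1],[0,0,0,0,0,-18,-1],[0,0,0,25,0,0,-1],[0,0,0,30,0,0,-1],[0,0,0,0,0,0,-1]]]' >/dev/null
cat >> h.py <<'E'
def prof(f):
    a=np.radians(7.7);R=np.array([[np.cos(a),np.sin(a)],[-np.sin(a),np.cos(a)]]);bed=np.array([.5013,.0905])
    v,u=np.mgrid[0:384,0:512];K=f["camera_matrix"];T=f["world_from_camera"];z=f["z_map"]
    P=np.stack([(u-K[0,2])/K[0,0]*z,(v-K[1,2])/K[1,1]*z,z],-1)@T[:3,:3].T+T[:3,3]
    L=(P[...,:2]-bed)@R.T
    s=(abs(L[...,0])<.015)&(P[...,2]<.06)&(abs(L[...,1])<.1)
    y=L[...,1][s]*1000;zz=P[...,2][s];hi=np.sort(y[zz>.040])
    print('start',hi[np.r_[True,np.diff(hi)>.8]].round(1),'end',hi[np.r_[np.diff(hi)>.8,True]].round(1))
    s=s&(mask(f,(2,120,50),(9,255,255))>0)&(P[...,2]>.04);print('red y',np.percentile(L[s][:,1],[.5,99.5]).round(4),'z',np.median(P[s][:,2]))
    s=(abs(L[...,0]-.13)<.065)&(abs(L[...,1])<.012)&(P[...,2]>.05)&(P[...,2]<.14)
    q=np.c_[L[s]*1000,P[s][:,2]*1000]
    for x in range(70,190,6):
      k=(q[:,0]>=x)&(q[:,0]<x+6)
      if k.any():print(x,q[k,2].max().round(0),end='; ')
    print()
E
python3 -c "
from h import *
loc()
f=bot.grab_frame('wrist');prof(f); cv2.imwrite('pics/w10.png',f['frame']);np.save('w10.npy',f,allow_pickle=True)"
```

```text
bed xyz mm 80.2 1.0 222.2 rpy [ 179.81    0.27 -172.32] F [1.9 0.7 0.2] w -0.1 t 20.1
start [-84.9 -60.2   1.6   2.5   3.3   4.2   5.1  76. ] end [-74.4  -0.1   1.6   2.5   3.4   4.3  61.7  86.5]
red y [-0.0427  0.0446] z 0.04410426067320547
70 86.0; 76 87.0; 82 87.0; 88 87.0; 94 86.0; 100 87.0; 148 126.0; 154 127.0;
```

View pics/w10.png

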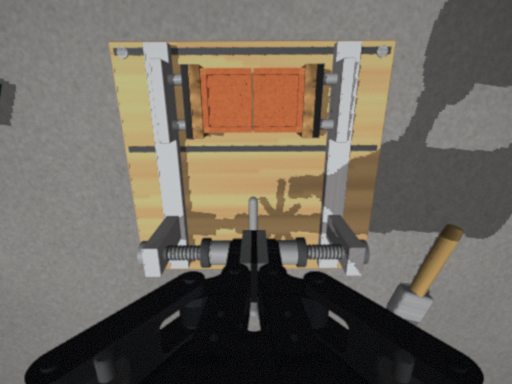

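Wrist view: the break line at (252,100) is shut and the pads are about touching. The turn so far is about 3.2 rad. I'll add a moment estimate and do the fourth stroke.

```bash
cat >> h.py <<'E'
def mom():
    # moment about hub (local 129,78) from wrist force; contact at finger front (+11) 
    s=bot.sense();p=s['tcp_pos'];a=np.radians(7.7);d=p[:2]-[.5013,.0905];F=s['contact_force']
    x=d[0]*np.cos(a)+d[1]*np.sin(a)+.011-.129; b=p[2]-.0726-.078
    fx=-(F[0]*np.cos(a)+F[1]*np.sin(a)); fz=F[2]
    # tip contact if spoke leans back, else bottom-edge contact
    if x+.004<0: th=np.arcsin(max(-1,(x+.004)/.051)); zc=.051*np.cos(th)
    else:
        th=0
        for _ in range(20): th=np.arctan2(x+.004/np.cos(th),b)
        zc=b
    print('x %.1f b %.1f th %.0f  |F| %.1f fx %.1f fz %.1f M %.2f'%(x*1e3,b*1e3,np.degrees(th),np.linalg.norm(F),fx,fz,fx*zc+fz*x),end=' | ');loc()
E
python3 -m jog '[[[0,0.3,0,-1,0,14,-1],[0,0,0,-1,0,14,-1],[0,0,0,-2,0,9,-1],[0,0,0,-2,0,2,-1],[0,0,0,-2,0,0,-1]]]' >/dev/null
python3 -c "
from h import *
mom()"
```

```text
x -24.3 b 30.7 th -23  |F| 13.2 fx 11.0 fz 7.1 M 0.34 | bed xyz mm 93.7 0.9 181.3 rpy [ 179.82    0.18 -172.33] F [-10.9  -1.9   7.1] w 0.4 t 20.57
```

```bash
python3 -m jog '[[[0,0,0,-3,0,-1.5,-1],[0,0,0,-3,0,-1.3,-1],[0,0,0,-3,0,-1.3,-1]]]' >/dev/null
python3 -c "
from h import *
mom()"; python3 -m jog '[[[0,-0.5,0,-3,0,-0.9,-1],[0,0,0,-3,0,-0.7,-1],[0,0,0,-3,0,-0.5,-1]]]' >/dev/null
python3 -c "
from h import *
mom()"; python3 -m jog '[[[0,-0.5,0,-3,0,-0.3,-1],[0,0,0,-3,0,0,-1],[0,0,0,-3,0,0,-1]]]' >/dev/null
python3 -c "
from h import *
mom()"
```

```text
x -17.5 b 32.3 th -15  |F| 10.1 fx 8.9 fz 4.6 M 0.36 | bed xyz mm 100.5 1.0 182.9 rpy [ 179.81   -0.48 -172.32] F [-8.6 -2.3  4.6] w 0.1 t 20.82
x -9.5 b 33.4 th -6  |F| 8.6 fx 7.1 fz 4.8 M 0.31 | bed xyz mm 108.5 1.0 184.0 rpy [ 179.8    -0.41 -172.31] F [-7.1 -0.7  4.8] w 0.0 t 21.07
x -1.2 b 32.9 th 5  |F| 10.4 fx 8.2 fz 6.3 M 0.26 | bed xyz mm 116.8 1.0 183.5 rpy [ 179.8    -0.29 -172.3 ] F [-7.9 -2.5  6.3] w -0.0 t 21.32
```

```bash
python3 -m jog '[[[0,-0.4,0,-3,0,0,-1],[0,0,0,-3,0,0,-1],[0,0,0,-3,0,0,-1]]]' >/dev/null
python3 -c "
from h import *
mom()"; python3 -m jog '[[[0,-0.4,0,-3,0,0.3,-1],[0,0,0,-3,0,0.3,-1],[0,0,0,-3,0,0.5,-1]]]' >/dev/null
python3 -c "
from h import *
mom()"; python3 -m jog '[[[0,-0.3,0,-3,0,0.5,-1],[0,0,0,-2,0,0.5,-1]]]' >/dev/null
python3 -c "
from h import *
mom()"
```

```text
x 6.6 b 32.1 th 19  |F| 11.1 fx 8.7 fz 7.0 M 0.32 | bed xyz mm 124.6 1.1 182.7 rpy [ 179.79   -0.33 -172.29] F [-8.5 -1.6  7. ] w -0.1 t 21.57
x 14.4 b 30.3 th 32  |F| 11.9 fx 9.4 fz 7.2 M 0.39 | bed xyz mm 132.4 1.2 180.9 rpy [ 179.79   -0.37 -172.27] F [-9.2 -2.4  7.2] w 0.1 t 21.82
x 18.4 b 28.5 th 40  |F| 11.9 fx 7.9 fz 8.7 M 0.39 | bed xyz mm 136.4 1.2 179.1 rpy [ 179.79   -0.41 -172.26] F [-7.7 -2.4  8.7] w 0.6 t 21.98
```

M has risen to 0.39, about 18 N, which agrees with the gap estimate (contact near 3.5 rad, now 4.28). One more stroke of about 60° is needed.

```bash
python3 -m jog '[[[0,-0.4,0,1,0,0,-1],[0,0,0,0,0,-10,-1],[0,0,0,2,0,-18,-1],[0,0,0,0,0,-20,-1],[0,0,0,25,0,0,-1],[0,0,0,28,0,0,-1],[0,0,0,0,0,0,-1]]]' >/dev/null
python3 -c "
from h import *
loc()
f=bot.grab_frame('wrist');prof(f); cv2.imwrite('pics/w11.png',f['frame']);np.save('w11.npy',f,allow_pickle=True)"
```

```text
bed xyz mm 83.5 0.8 231.1 rpy [ 1.7979e+02  3.0000e-02 -1.7226e+02] F [2.1 1.1 0.1] w 0.1 t 22.57
start [-82.3 -59.5   0.4   1.3   2.2   3.1   4.    5.   73.2] end [-71.7  -0.5   0.4   1.3   2.3   3.2   4.1  60.8  84.1]
red y [-0.0421  0.0436] z 0.04396817506380202
70 88.0; 76 87.0; 82 87.0; 88 87.0; 94 86.0; 100 86.0; 106 85.0; 112 82.0; 118 84.0; 154 127.0;
```

View pics/w11.png

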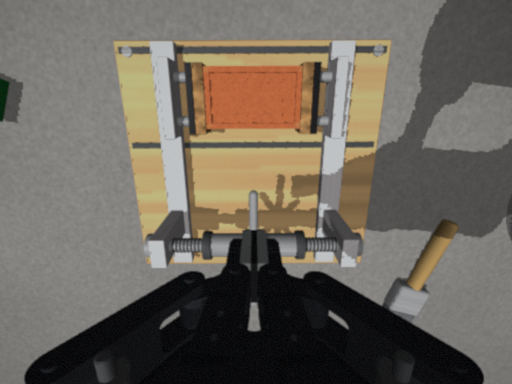

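Wrist view: the break at (252,98) is fully shut and the springs are visibly shorter. Compression of about 2 mm gives about 20 N, which agrees. Fifth stroke.

```bash
python3 -m jog '[[[0,0,0,1,0,16,-1],[0,0,0,1,0,16,-1],[0,0,0,0,0,10,-1],[0,0,0,0,0,4,-1],[0,0,0,-2,0,0,-1],[0,0,0,-2,0,0,-1]]]' >/dev/null
python3 -c "
from h import *
mom()"
```

```text
x -25.1 b 36.3 th -24  |F| 18.3 fx 14.7 fz 10.9 M 0.41 | bed xyz mm 92.9 0.6 186.9 rpy [ 179.82    0.43 -172.28] F [-14.5  -2.9  10.9] w 0.1 t 23.12
```

```bash
python3 -m jog '[[[0,0,0,-1.5,0,-1.5,-1],[0,0,0,-2,0,-1.2,-1]]]' >/dev/null
python3 -c "
from h import *
mom()"; python3 -m jog '[[[0,0,0,-2,0,-1,-1],[0,0,0,-2,0,-1,-1],[0,-0.4,0,-2,0,-1,-1]]]' >/dev/null
python3 -c "
from h import *
mom()"
```

```text
x -23.0 b 38.6 th -22  |F| 7.8 fx 6.4 fz -4.3 M 0.40 | bed xyz mm 95.0 0.7 189.2 rpy [ 1.7981e+02  5.0000e-02 -1.7227e+02] F [-6.2 -1.9 -4.3] w 0.1 t 23.28
x -19.1 b 41.3 th -17  |F| 7.6 fx 6.7 fz -3.4 M 0.39 | bed xyz mm 98.9 0.8 191.9 rpy [ 1.7979e+02 -9.0000e-02 -1.7226e+02] F [-6.5 -1.8 -3.4] w -0.0 t 23.53
```

```bash
python3 -m jog '[[[0,0,0,-3,0,-0.7,-1],[0,0,0,-3,0,-0.5,-1],[0,-0.4,0,-3,0,-0.4,-1]]]' >/dev/null
python3 -c "
from h import *
mom()"; python3 -m jog '[[[0,0,0,-3,0,-0.2,-1],[0,0,0,-3,0,0,-1],[0,-0.4,0,-3,0,0.2,-1]]]' >/dev/null
python3 -c "
from h import *
mom()"; python3 -m jog '[[[0,0,0,-3,0,0.5,-1],[0,0,0,-3,0,0.6,-1],[0,-0.4,0,-3,0,0.8,-1]]]' >/dev/null
python3 -c "
from h import *
mom()"
```

```text
x -12.6 b 43.2 th -10  |F| 11.5 fx 10.2 fz 4.9 M 0.45 | bed xyz mm 105.4 0.9 193.8 rpy [ 179.78   -0.23 -172.24] F [-9.9 -3.2  4.9] w 0.2 t 23.78
x -5.6 b 44.6 th -2  |F| 11.4 fx 9.9 fz 5.6 M 0.47 | bed xyz mm 112.4 0.9 195.2 rpy [ 179.79   -0.28 -172.23] F [-9.7 -2.2  5.6] w 0.0 t 24.03
x 1.8 b 44.5 th 7  |F| 12.0 fx 9.3 fz 7.6 M 0.43 | bed xyz mm 119.8 1.0 195.1 rpy [ 179.79   -0.25 -172.21] F [-9.2 -0.8  7.6] w -0.1 t 24.28
```

```bash
python3 -m jog '[[[0,0,0,-3,0,2,-1],[0,0,0,-3,0,2,-1],[0,-0.4,0,-3,0,2,-1]]]' >/dev/null
python3 -c "
from h import *
mom()"; python3 -m jog '[[[0,0,0,-3,0,2,-1],[0,0,0,-3,0,2,-1],[0,-0.4,0,-2,0,2,-1]]]' >/dev/null
python3 -c "
from h import *
mom()"
```

```text
x 9.9 b 40.9 th 19  |F| 13.1 fx 8.7 fz 9.7 M 0.45 | bed xyz mm 127.9 1.0 191.5 rpy [ 1.798e+02 -1.000e-01 -1.722e+02] F [-8.5 -2.2  9.7] w -0.3 t 24.53
x 17.7 b 37.8 th 31  |F| 12.7 fx 9.5 fz 8.5 M 0.51 | bed xyz mm 135.7 1.1 188.4 rpy [ 1.7981e+02  1.4000e-01 -1.7219e+02] F [-9.4 -1.4  8.5] w 0.3 t 24.78
```

```bash
python3 -m jog '[[[0,0,0,-2.5,0,1,-1]]]' >/dev/null
python3 -c "
from h import *
mom()"; python3 -m jog '[[[0,0,0,2,0,0,-1],[0,0,0,0,0,-12,-1],[0,0,0,0,0,-20,-1],[0,0,0,0,0,-20,-1],[0,0,0,25,0,-10,-1],[0,0,0,28,0,0,-1],[0,0,0,0,0,0,-1]]]' >/dev/null
python3 -c "
from h import *
loc()
f=bot.grab_frame('wrist');prof(f); cv2.imwrite('pics/w12.png',f['frame'])"
```

```text
x 19.6 b 37.3 th 33  |F| 11.9 fx 10.9 fz 4.6 M 0.50 | bed xyz mm 137.6 1.1 187.9 rpy [ 1.7981e+02  4.0000e-02 -1.7219e+02] F [-10.6  -2.7   4.6] w -0.3 t 24.87
bed xyz mm 84.6 0.7 256.1 rpy [ 179.83    0.27 -172.18] F [ 0.8  0.5 -0.6] w -0.1 t 25.45
start [-80.2 -59.2  -3.1  -2.1  -1.1  -0.    1.    1.9   2.9   3.9   4.9   5.9
  71.1] end [-69.5  -4.   -3.   -2.   -1.   -0.    1.    2.    3.    4.1   5.1  60.7
  81.6]
red y [-0.0421  0.0437] z 0.04406768709798309
70 83.0; 76 83.0; 82 84.0; 88 84.0; 94 127.0; 100 128.0; 106 120.0; 112 91.0; 118 93.0; 124 91.0; 130 91.0;
```

View pics/w12.png

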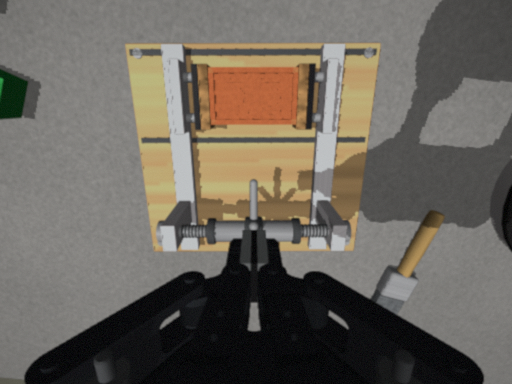

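Wrist view: the break at (253,95) is shut, the pads are pressed home, and the fingers are clear above. The spring compression of about 4.2 mm gives about 42 N, and the moment of 0.50–0.51 N m gives about 41 N. Moving well clear, with a last check.

```bash
python3 -m jog '[[[0,0,0,20,0,-25,-1],[0,0,0,20,0,-25,-1],[0,0,0,20,0,-20,-1],[0,0,0,0,0,0,-1],[0,0,0,0,0,0,-1],[0,0,0,0,0,0,-1]]]' >/dev/null
python3 -c "
from h import *
loc()
f=bot.grab_frame('wrist');prof(f)
t=bot.grab_frame('scene');cv2.imwrite('pics/end.png',t['frame'])"
```

```text
bed xyz mm 28.8 -0.0 331.2 rpy [ 179.85    0.76 -172.2 ] F [ 0.5  0.5 -1. ] w -0.1 t 26.0
start [-80.  -59.3 -18.9 -17.5 -16.2 -14.8 -13.4 -12.1 -10.7  -9.4  -8.1  -6.7
  -5.3  -4.   -2.6  -1.3   0.1   1.4   2.7   4.    5.3   6.7   8.    9.3
  10.6  11.9  13.3  14.6  15.9  17.2  18.5  22.5  71.1] end [-69.9 -19.7 -18.3 -17.1 -15.7 -14.4 -13.1 -11.8 -10.5  -9.1  -7.8  -6.5
  -5.2  -3.9  -2.6  -1.2   0.1   1.4   2.8   4.1   5.5   6.8   8.2   9.6
  10.9  12.3  13.6  14.9  16.3  17.6  21.7  60.5  81.2]
red y [-0.0419  0.0429] z 0.04411080244159021
70 83.0; 76 83.0; 82 84.0; 88 84.0; 94 84.0; 100 84.0; 106 84.0;
```

View pics/end.png

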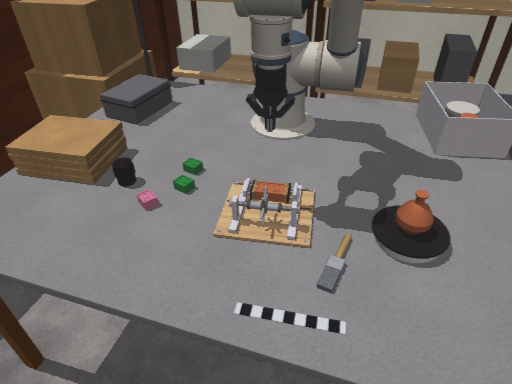

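Scene view: the tablet is joined in the cramp at (270,192). The pot (414,218), lens (125,172) and brush (335,262) are where they were, and the arm is clear. Handing in.

```bash
python3 -c "
from rig import bot
print(bot.close_job())"
```

```text
the job is handed in; nothing more can be done
None
```

The loose half is in the cramp beside the other, and the turnbuckle has closed the break with a squeeze of about 42 N. I handed the job in after about 26 s with the arm well clear. No verdict was reported.

- **Placing:** I set the half down square to the other, leaving about 6 mm at the break and 7 mm at the right pad, and let go. While setting it down the wrist force reached about 29 N for a moment, so that touch was firmer than it needed to be.
- **Turning:** It took five strokes at the spokes, about 5.2 rad in all. The highest push I read was about 18 N, against the 25 N limit.
- **Squeeze:** Three estimates agree at roughly 41 to 42 N: the turning moment (0.50 to 0.51 N m), the spring compression (about 4.2 mm) and the angle turned since contact.
- **Last checks:** The halves' tops are at 44 mm, so they lie flat, and the break looks closed. The pot, lens and brush look unmoved in the scene image; I did not measure them.
- **Checks that disagreed:** The first two-view height of the loose half (top and wrist cameras) came out wrong. I used two wrist views instead, which gave 31.9 mm against 32 mm expected. The wrist-and-top and wrist-pair heights of the fixed half also came out wrong (35 and 69 mm), so I relied on the depth reading of 44 mm.

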